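# Peel the cover tray off a clinging stack and present it

## Task

Peel the white cover tray off the nested stack by its orange lug: lift that corner first while the opposite corner stays down, without lifting, tipping or dragging the trays below. Then hold the cover up level and centred over the green mat, about 20 cm above it, and finish while still holding it there, still and clear of everything; leave all other things on the bench where they are.

Things in the scene. Friction and masses are not known exactly. Their poses are not given: they have to be found in the camera images.
- cover_center (a point): Centre of the white formed cover tray: rim 190 mm (its x) by 140 mm (its y), 3 mm thick; well 154 x 104 mm outside, 28 mm deep below the rim; about 0.1 kg. The point lies at the rim's underside, midway in x and y; z up. Seated, it is 50 mm above the bench: the rim lies on the stack's topmost rim and the well hangs in the stack with 5 mm play all round.
- cover_lug (a point): Centre of the upright orange grip lug on one corner of the cover: a plate 24 mm long, 10 mm thick, standing to 37 mm above the rim's underside. In the cover's axes it is at (+84, +59, +20) mm from cover_center; its long side runs along (1, 1, 0), its thickness along (-1, 1, 0). Axes are the cover's.
- cover_far (a point): The cover's rim corner diagonally opposite the lug, at (-95, -70, 0) mm from cover_center; axes are the cover's.
- cover: The same white cover tray, its origin and axes as at cover_center. It clings by beads on its walls held by four snap nubs of the stack, each needing about 2 N to let go. Raised at the lug and turned by about 0.3 rad about the opposite corner, it lets go nub by nub.
- stack: Nested stack of grey and black formed trays under the cover, one loose piece, 190 x 140 mm over the rims, 50 mm high, about 1.2 kg (full of brass brackets), standing freely on the bench; origin under its centre, x along the long side, as the cover's. Four sprung nubs sit in its long inner sides, 58 mm either way of centre in x, 8 mm below the top rim.
- mat: Green presenting mat with a thin yellow line near its edge, fixed flat on the bench, 200 x 150 x 3 mm; origin under its centre.
- tape: Bystander: roll of blue tape lying flat, ring 60 mm across, 24 mm high; origin under its centre.
- screwdriver: Bystander: screwdriver lying flat, about 160 mm long; origin near mid-length, on the bench.
- glue: Bystander: yellow glue bottle with a red cap, 52 mm across, 115 mm high; origin under its centre.
- tin: Bystander: steel tin, 68 mm across, 75 mm high; origin under its centre.
- hammer: Bystander: hammer lying flat; origin near mid-length, on the bench.
- clamp: Bystander: orange corner clamp, L-shaped, about 50 x 50 x 30 mm with a steel screw; origin under its middle.
- brush: Bystander: brush lying flat, about 150 mm long; origin near mid-length, on the bench.
- carton: Bystander: small cardboard carton 90 x 120 x 70 mm high; origin under its centre.
Mind the look-alikes: they are no part of the job. Of the things like the cover, leave any that is blue or purple; of the rest the larger one is meant.

How it is judged:
By the outcome, as a careful person would: the job done as asked, in the order asked, and still so for the second after the job is handed in, while the arm keeps its last pose, push and grip.
It also fails if it takes over 48 s, if anything falls off the work surface, if the arm or the gripper's body presses on something with over 40 N, if the wrist force passes 120 N, or if a joint passes its speed limit or range.

## Robot

A 7-joint arm with a two-finger parallel gripper is mounted at the origin on the work surface. World frame = base frame: x ahead of the robot, y to its left, z up, the work surface at z = 0. Lengths are in m, angles in degrees, forces in N, time in s.
With the tool pointing down it reaches from about 0.35 to 0.9 m from the base axis. Payload 8.1 kg.
Tool frame: the origin (TCP) lies between the finger pads; the fingertips stand 17 mm ahead of it and the grasp point (between the pads) lies 2 mm behind it; z points along the fingers, y is the line along which they close (so a half turn about z gives the same grasp; the last joint's range is limited). The gripper opens to 92 mm and grips with 3 to 60 N. Pads are 19 mm wide; open, the fingers measure 130 mm over their backs; the gripper's body (75 mm by 190 mm) begins 47 mm behind the grasp point.
Start: joints at [-73.258, 24.895, 1.432, 90.138, -0.665, 64.973, -4.303], TCP at [0.24, 0.577, 0.244] pointing down, gripper open.
Joint ranges: [-149.89, 149.89], [-25.12, 119.58], [-72.63, 75.52], [4.76, 147.25], [-75.54, 255.54], [6.69, 114.76], [-157.13, 157.13]. Speed limits (degrees/s): [127.2, 127.2, 172.46, 172.46, 180, 180, 180].

## Interface

Orientations are given as a 3x3 rotation matrix whose columns are the frame's x, y, z axes.
In Python, from cell import manip gives the robot as it stands.
- The arm moves only by the shell command python3 -m crank 'ROWS' [FORCE]. ROWS is JSON, one flat list of numbers, 5 for each row, row after row: the closure in counts, from 0 (fully open) to 255 (shut), then the shift along the world's x, y, z in m, then the turn about the world's z in rad. A call has 1 to 8 rows; each row shifts and turns the commanded pose from where the row before left it; what a row does not reach is not made up. A row lasts 1/10 s, in which the tool goes at most 50 mm and 8.59 degrees, less where a joint would pass 70% of its speed; a pose out of reach is approached as far as the arm can. A call with a gripper value outside its range is refused whole. The fingers move at their own pace and stop on an object; FORCE is the grip in N (left out, the last holds). Time passes only in rows, so rows that do not move let the fingers close. It gives the time, the measured TCP pose, the force, the opening and the grip force at its end, in the units of the state.
- manip.sense(): the state, without advancing time (a new reading comes with each control period).
- manip.grab_frame(name): name is "scene" or "top" or "wrist"; returns a dict with "pixels" (480x640x3 uint8, red, green, blue), "range_z" (480x640 float32, m along the optical axis (not along the pixel's ray), 0 where there is no reading), "fx", "fy", "cx", "cy" (pixels), "T" (4x4, takes a point from camera to world coordinates); the wrist camera has in their place "tool_from_camera" (4x4, takes a point from camera to tool coordinates, whose origin is the TCP and whose axes are the flange's). Camera axes: x right, y up, looking along -z (the intrinsics and any distortion apply to the point x, -y, -z); pixel columns grow to the right and rows downward; lengths in m; the calibration is good to about 2 mm. A picture is of the moment at which its call begins: read the wrist's pose just before it.
- manip.close_job(): hands the job in; it is judged then, once.
The state is a dict: "clock": time; "qpos": joint angles; "qd": joint speeds; "effort": joint torques, N m; "eef_pos": TCP position; "orientation": TCP orientation; "contact_force": force on the tool from outside, world axes, zero at the start; "wrist_torque": the same for the moment, N m; "grip_width": finger opening in m; "grip_force": force on a finger pad.
Only numpy, scipy, OpenCV 4.12 (cv2) and the standard library are available. Lean on these libraries where they do the work, as an engineer would, in place of code of your own. Each camera call takes 0.05 s, during which the arm holds its last target. There are 200 camera calls.

## Working session

There is one attempt and no reset: what is moved stays moved. The work goes in short steps, Python scripts to look and compute and a shell command to move; the robot and the scene stay as the last step left them, time stands still between calls to the robot, and variables do not carry over. Pictures are saved under pics/ and viewed, at most 10 in all, crops included, and the job is handed in when it is done.

```bash
ls; mkdir -p pics
python3 - <<'E'
from cell import manip
import cv2,numpy as np
for n in("top","scene"):
    f=manip.grab_frame(n); np.savez(f"pics/{n}.npz",**f)
    cv2.imwrite(f"pics/{n}.png",f["pixels"][:,:,::-1]); print(n,{k:np.round(v,3) if k!="pixels" and k!="range_z" else v.shape for k,v in f.items()})
print(manip.sense())
E
```

```text
pics
top {'pixels': (480, 640, 3), 'range_z': (480, 640), 'fx': np.float64(493.189), 'fy': np.float64(493.189), 'cx': np.float64(323.462), 'cy': np.float64(239.884), 'T': array([[-7.000e-03,  9.930e-01, -1.190e-01,  3.490e-01],
       [-1.000e+00, -7.000e-03, -1.000e-03, -8.400e-02],
       [-2.000e-03,  1.190e-01,  9.930e-01,  1.446e+00],
       [ 0.000e+00,  0.000e+00,  0.000e+00,  1.000e+00]])}
scene {'pixels': (480, 640, 3), 'range_z': (480, 640), 'fx': np.float64(571.043), 'fy': np.float64(571.043), 'cx': np.float64(322.449), 'cy': np.float64(237.956), 'T': array([[-0.028, -0.835,  0.55 ,  1.346],
       [ 1.   , -0.029,  0.007, -0.062],
       [ 0.011,  0.55 ,  0.835,  1.343],
       [ 0.   ,  0.   ,  0.   ,  1.   ]])}
{'clock': 0.1, 'qpos': array([-73.25929129,  24.93024066,   1.43017878,  90.18352296,
        -0.66508782,  64.972498  ,  -4.303038  ]), 'qd': array([ 0.06287831, -0.05613189,  0.00828278, -0.17956766, -0.01117148,
        0.04015825, -0.10447966]), 'effort': array([ 3.36273137e-03, -6.69117379e+01,  9.88216549e-01, -3.15144396e+01,
       -6.05321280e-02,  3.74985463e-02,  1.25795796e-05]), 'eef_pos': array([0.24025187, 0.57651627, 0.24304981]), 'orientation': array([[-9.23056506e-01,  3.84664153e-01, -4.18763077e-04],
       [ 3.84664365e-01,  9.23055605e-01, -1.29452068e-03],
       [-1.11414094e-04, -1.35599897e-03, -9.99999074e-01]]), 'contact_force': array([-0.0801998 ,  0.69210115,  0.0998482 ]), 'wrist_torque': array([0.03568293, 0.0224561 , 0.02868311]), 'grip_force': 0.0, 'grip_width': 0.09175786079083424}
```

View pics/top.png

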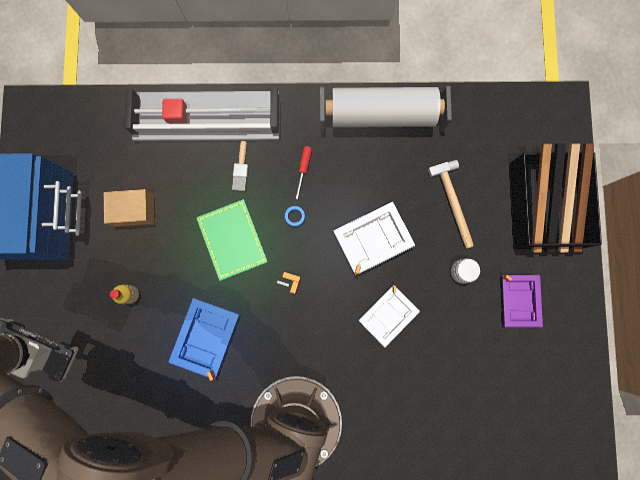

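View pics/scene.png

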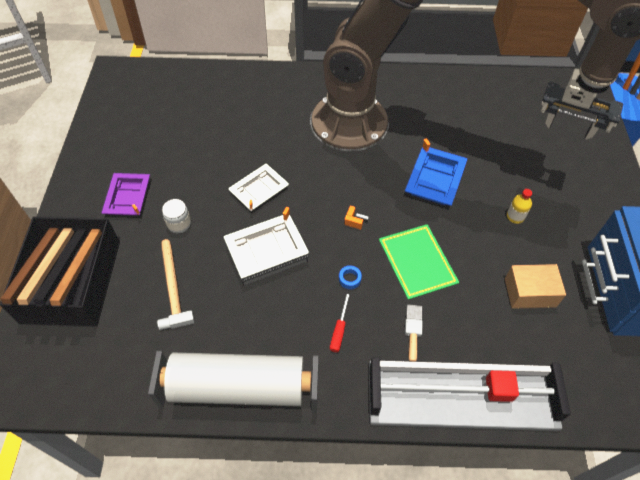

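The top view shows four tray look-alikes: large white (374,239) with its lug at (358,268), small white (389,317), blue (205,338) and purple (522,301). Blue and purple are excluded, and the larger white one is meant. The mat is at (232,240). The scene view agrees, with the lug at (286,213) and the tray at (266,248).

```bash
cat > h.py <<'E'
import numpy as np,cv2
def load(n): return dict(np.load(f"pics/{n}.npz"))
def rays(f,uv):
    uv=np.atleast_2d(uv).astype(float)
    d=np.c_[(uv[:,0]-f["cx"])/f["fx"],-(uv[:,1]-f["cy"])/f["fy"],-np.ones(len(uv))]
    return d@f["T"][:3,:3].T, f["T"][:3,3]
def onplane(f,uv,z):
    d,o=rays(f,uv); return o+d*((z-o[2])/d[:,2])[:,None]
def cloud(f):
    v,u=np.mgrid[:480,:640]; d,o=rays(f,np.c_[u.ravel(),v.ravel()])
    return (o+d*f["range_z"].ravel()[:,None]).reshape(480,640,3)
E
python3 - <<'E'
from h import *
for n,box,mb in(("top",(325,195,425,285),(190,190,275,290)),("scene",(215,200,320,290),(370,215,470,305))):
    f=load(n);P=cloud(f);hsv=cv2.cvtColor(f["pixels"],cv2.COLOR_RGB2HSV)
    def sub(m,b):
        r=np.zeros_like(m);r[b[1]:b[3],b[0]:b[2]]=m[b[1]:b[3],b[0]:b[2]];return r
    org=sub(cv2.inRange(hsv,(5,120,120),(20,255,255)),box)
    wh=sub(cv2.inRange(hsv,(0,0,120),(180,60,255)),box)
    gr=sub(cv2.inRange(hsv,(30,80,80),(80,255,255)),mb)|sub(cv2.inRange(hsv,(20,80,80),(35,255,255)),mb)
    o=P[org>0]; print(n,"lug px",np.argwhere(org).mean(0)[::-1],len(o),"pts",o.mean(0).round(4),o.min(0).round(3),o.max(0).round(3))
    w=P[(wh>0)]; print("white z pct",np.percentile(w[:,2],[5,25,50,75,95]).round(4))
    r=w[(w[:,2]>.046)&(w[:,2]<.062)][:,:2].astype(np.float32); print("cover rect",cv2.minAreaRect(r),len(r))
    g=onplane(f,np.argwhere(gr)[:,::-1],.003)[:,:2].astype(np.float32); print("mat",cv2.minAreaRect(g))
    c=max(cv2.findContours(wh|org,0,1)[0],key=cv2.contourArea); print("contour rect@.053",cv2.minAreaRect(onplane(f,c[:,0],.053)[:,:2].astype(np.float32)))
f=load("scene")["pixels"][190:290,205:325,::-1]
t=load("top")["pixels"][190:290,315:435,::-1]
cv2.imwrite("pics/crop.png",np.hstack([cv2.resize(x,None,fx=3.3,fy=3.3,interpolation=2) for x in(f,t)]))
E
```

```text
top lug px [357.33333333 269.3       ] 30 pts [ 0.4292 -0.1759  0.0817] [ 0.42  -0.183 -0.001] [ 0.441 -0.169  0.093]
white z pct [0.0197 0.0249 0.0346 0.0523 0.0562]
cover rect ((0.5223854780197144, -0.2264837920665741), (0.13963830471038818, 0.19169166684150696), 26.085161209106445) 1472
mat ((0.5225039124488831, 0.19563643634319305), (0.20406492054462433, 0.16691690683364868), 21.09115982055664)
contour rect@.053 ((0.52066969871521, -0.22639617323875427), (0.1439909189939499, 0.19224894046783447), 26.03990364074707)
scene lug px [280.02631579 210.93421053] 76 pts [ 0.4187 -0.1928  0.065 ] [ 0.35  -0.282 -0.005] [ 0.446 -0.169  0.094]
white z pct [0.0206 0.0262 0.0411 0.053  0.0571]
cover rect ((0.4821751117706299, -0.24339936673641205), (0.23101909458637238, 0.19137808680534363), 26.15552520751953) 1582
mat ((0.5254433155059814, 0.1904296875), (0.20636722445487976, 0.1548929512500763), 21.101484298706055)
contour rect@.053 ((0.509873628616333, -0.2268761545419693), (0.16816779971122742, 0.2008764147758484), 26.039066314697266)
```

View pics/crop.png

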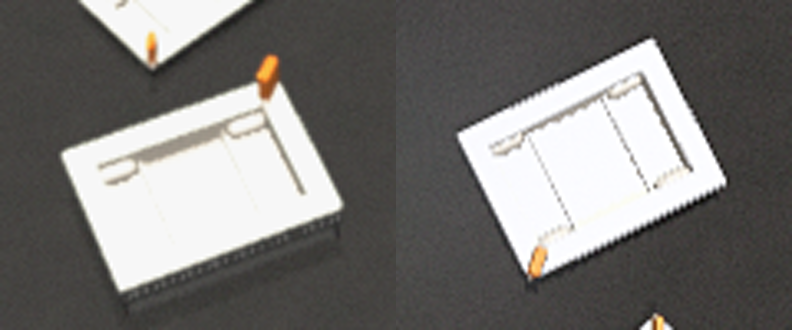

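The crop confirms it: the large white cover has the dark stack edge below it and its upright orange lug at the near corner, (267,75) in the left half and (538,262) in the right half. The cover centre is about (0.521,-0.2265) with yaw 116°. That puts the lug at (0.431,-0.177), and the tool's y axis should point along 71°. It is at 67.4° now.

```bash
python3 -m crank '[0,0.012,-0.047,0,0.008, 0,0.012,-0.047,0,0.008, 0,0.012,-0.047,0,0.008, 0,0.012,-0.047,0,0.008, 0,0.012,-0.047,0,0.008, 0,0.012,-0.047,0,0.008, 0,0.012,-0.047,0,0.008, 0,0.012,-0.047,0,0.008]'
python3 -m crank '[0,0.012,-0.047,0,0, 0,0.012,-0.047,0,0, 0,0.012,-0.047,0,0, 0,0.012,-0.047,0,0, 0,0.012,-0.047,0,0, 0,0.012,-0.047,0,0, 0,0.012,-0.047,0,0, 0,0.012,-0.047,0,0]'
```

```text
clock: 0.9
eef_pos: [0.3364, 0.1989, 0.2437]
orientation: [[-0.946, 0.324, -0.0], [0.324, 0.946, 0.0], [0.0, 0.0, -1.0]]
contact_force: [2.3, 0.3, -0.7]
grip_width: 0.0918
grip_force: 0.0
clock: 1.7
eef_pos: [0.4324, -0.1769, 0.2438]
orientation: [[-0.946, 0.324, 0.0], [0.324, 0.946, 0.0], [-0.0, 0.0, -1.0]]
contact_force: [1.5, 1.0, 0.3]
grip_width: 0.092
grip_force: 0.0
```

```bash
cat > wl.py <<'E'
from h import *
from cell import manip
def wrist(name):
    s=manip.sense(); f=manip.grab_frame("wrist")
    T=np.eye(4);T[:3,:3]=s["orientation"];T[:3,3]=s["eef_pos"]
    f["T"]=T@f.pop("tool_from_camera"); np.savez(f"pics/{name}.npz",**f)
    cv2.imwrite(f"pics/{name}.png",f["pixels"][:,:,::-1]); return f
E
python3 - <<'E'
from wl import *
f=wrist("w1");hsv=cv2.cvtColor(f["pixels"],cv2.COLOR_RGB2HSV)
m=cv2.inRange(hsv,(5,150,120),(20,255,255));P=cloud(f)
for c in cv2.findContours(m,0,1)[0]:
    if cv2.contourArea(c)<60: continue
    k=np.zeros_like(m);cv2.drawContours(k,[c],-1,255,-1);p=P[(k>0)&(m>0)]
    t=p[p[:,2]>p[:,2].max()-.008]
    print(cv2.boundingRect(c),len(p),p.min(0).round(4),p.max(0).round(4),"top",len(t),t.mean(0).round(4),cv2.minAreaRect(t[:,:2].astype(np.float32)))
E
```

```text
(311, 209, 12, 32) 354 [ 0.3707 -0.1823  0.0846] [ 0.4415 -0.1555  0.3847] top 2 [ 0.3707 -0.1555  0.3847] ((0.3706558644771576, -0.15548786520957947), (0.0, 0.0), 0.0)
(160, 182, 14, 21) 164 [ 0.3678 -0.3041 -0.0008] [ 0.3838 -0.1555  0.3847] top 1 [ 0.3707 -0.1555  0.3847] ((0.3706558644771576, -0.15548786520957947), (0.0, 0.0), 0.0)
(503, 57, 65, 68) 2305 [ 0.3656 -0.1555 -0.0017] [0.4312 0.0544 0.3847] top 4 [ 0.3707 -0.1555  0.3847] ((0.3706558644771576, -0.15548786520957947), (0.0, 0.0), 0.0)
```

View pics/w1.png

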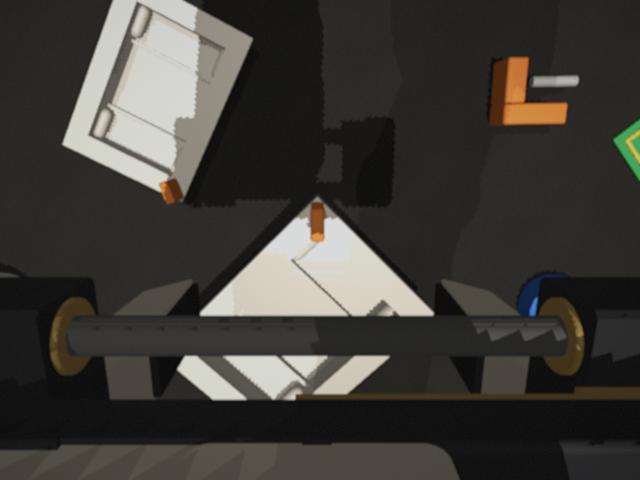

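The wrist view shows the target's lug at (317,225), squarely between the fingers. The small tray's lug is at (171,191) and the clamp at (530,95).

Run:
```python
from h import *
f=load("w1");hsv=cv2.cvtColor(f["pixels"],cv2.COLOR_RGB2HSV)
m=cv2.inRange(hsv,(5,150,100),(20,255,255))[205:245,305:330];P=cloud(f)[205:245,305:330]
p=P[(m>0)];p=p[(p[:,2]<.095)&(p[:,2]>.055)]
l=np.array([-.9455,.3256]);n=np.array([-.3256,-.9455])
print(len(p),p.min(0),p.max(0)); t=p[p[:,2]>.082]
for q in (p,t): print("along",(q[:,:2]@l).min(),(q[:,:2]@l).max(),"across",np.percentile(q[:,:2]@n,[2,50,98]))
tcp=np.array([.4324,-.1769]);print("tcp",tcp@l,tcp@n)
```

```text
379 [ 0.41870703 -0.18225703  0.08167373] [ 0.44153855 -0.16805746  0.08894285]
along -0.4754019022316021 -0.4528005384965822 across [0.02158858 0.02578836 0.03000419]
along -0.4754019022316021 -0.4528005384965822 across [0.02158851 0.02578847 0.03000421]
tcp -0.46643284 0.026469509999999988
```

```bash
python3 -m crank '[0,-0.002,0.001,-0.042,0, 0,0,0,-0.042,0, 0,0,0,-0.042,0, 0,0,0,-0.03,0, 0,0,0,-0.012,0, 0,0,0,0,0]' 12
python3 -m crank '[120,0,0,0,0, 200,0,0,0,0, 255,0,0,0,0, 255,0,0,0,0, 255,0,0,0,0, 255,0,0,0,0, 255,0,0,0,0, 255,0,0,0,0]' 12
```

```text
clock: 2.35
eef_pos: [0.4295, -0.1739, 0.0748]
orientation: [[-0.946, 0.325, -0.003], [0.325, 0.946, 0.0], [0.003, -0.001, -1.0]]
contact_force: [0.2, 0.2, 0.3]
grip_width: 0.0917
grip_force: 0.0
clock: 3.15
eef_pos: [0.4304, -0.174, 0.0757]
orientation: [[-0.946, 0.325, -0.0], [0.325, 0.946, 0.0], [0.0, 0.0, -1.0]]
contact_force: [-0.2, -0.4, 0.4]
grip_width: 0.0323
grip_force: 0.0
```

```bash
python3 -m crank '[255,-0.0005,-0.0013,0,0, 255,0,0,0,0, 255,0,0,0,0, 255,0,0,0,0, 255,0,0,0,0, 255,0,0,0,0]' 12
```

```text
clock: 3.75
eef_pos: [0.4299, -0.1754, 0.0757]
orientation: [[-0.946, 0.325, -0.0], [0.325, 0.946, 0.0], [0.0, -0.0, -1.0]]
contact_force: [-0.4, -0.7, -0.0]
grip_width: 0.0097
grip_force: 12.0
```

```bash
python3 -m crank '[255,0.0006,-0.0002,0.0055,0, 255,0.0008,-0.0003,0.0055,0, 255,0.001,-0.0003,0.0053,0, 255,0.0012,-0.0004,0.0053,0, 255,0,0,0,0]'
python3 - <<'E'
from h import *
from cell import manip
print(manip.sense()["contact_force"])
f=manip.grab_frame("scene");cv2.imwrite("pics/s2.png",cv2.resize(f["pixels"][170:310,195:345,::-1],None,fx=4,fy=4,interpolation=2));np.savez("pics/s2.npz",**f)
E
```

```text
clock: 4.25
eef_pos: [0.4339, -0.1767, 0.0982]
orientation: [[-0.946, 0.325, 0.001], [0.325, 0.946, -0.0], [-0.001, 0.0, -1.0]]
contact_force: [-3.0, 0.5, 1.9]
grip_width: 0.0102
grip_force: 12.0
[-3.04868388  0.5416344   1.91333642]
```

View pics/s2.png

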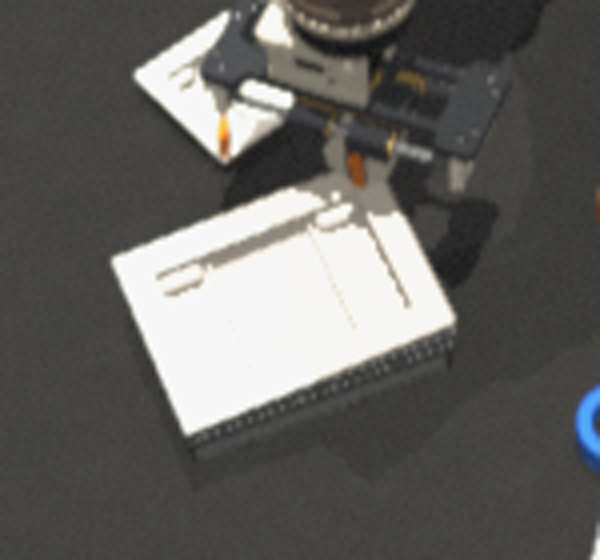

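The scene crop shows the cover gripped at the lug, around (357,170), with the stack under it in place. I'll quantify the tilt from the depth data.

```bash
cat > tilt.py <<'E'
from h import *
def tilt(f,c=(.521,-.2265),yaw=116,zmin=.03,zmax=.2,margin=0.03):
    P=cloud(f).reshape(-1,3);hsv=cv2.cvtColor(f["pixels"],cv2.COLOR_RGB2HSV).reshape(-1,3)
    w=(hsv[:,1]<70)&(hsv[:,2]>100)
    a=np.deg2rad(yaw);R=np.array([[np.cos(a),np.sin(a)],[-np.sin(a),np.cos(a)]])
    q=np.c_[(P[:,:2]-c)@R.T,P[:,2]]
    # rim bands
    b=w&(abs(q[:,0])<.095)&(abs(q[:,1])<.07)&((abs(q[:,0])>.082)|(abs(q[:,1])>.057))&(q[:,2]>zmin)&(q[:,2]<zmax)&~((q[:,0]>.05)&(q[:,1]>.03))
    A=q[b];k=np.ones(len(A),bool)
    for _ in range(6):
        s=np.linalg.lstsq(np.c_[A[k,:2],np.ones(k.sum())],A[k,2],rcond=None)[0]
        r=A[:,2]-np.c_[A[:,:2],np.ones(len(A))]@s; k=abs(r)<max(.003,1.5*np.median(abs(r)))
    print("rim top plane: slope_x %.3f slope_y %.3f zc %.4f n %d/%d"%(*s,k.sum(),len(A)),"far z %.4f lug corner z %.4f"%(s@[-.095,-.07,1],s@[.095,.07,1]))
E
python3 - <<'E'
from tilt import *
tilt(load("scene"));tilt(load("s2"))
E
```

```text
rim top plane: slope_x 0.002 slope_y -0.002 zc 0.0535 n 609/885 far z 0.0535 lug corner z 0.0535
rim top plane: slope_x 0.072 slope_y 0.071 zc 0.0654 n 647/975 far z 0.0535 lug corner z 0.0772
```

The cover is tilted 0.1 rad about its far corner, which is still at 0.0535. There is a small outward push (3 N), so I'll ease the inward motion slightly.

```bash
python3 -m crank '[255,0.0004,-0.0001,0.0053,0, 255,0.001,-0.0003,0.0053,0, 255,0.0012,-0.0004,0.0053,0, 255,0.0013,-0.0005,0.0053,0, 255,0,0,0,0]'
python3 - <<'E'
from tilt import *
from cell import manip
f=manip.grab_frame("scene");np.savez("pics/s3.npz",**f);tilt(f);print(manip.sense()["contact_force"])
E
```

```text
clock: 4.8
eef_pos: [0.4381, -0.178, 0.1194]
orientation: [[-0.946, 0.325, 0.001], [0.325, 0.946, -0.0], [-0.001, 0.0, -1.0]]
contact_force: [0.7, 0.6, 0.9]
grip_width: 0.0095
grip_force: 12.0
rim top plane: slope_x 0.139 slope_y 0.143 zc 0.0770 n 677/1048 far z 0.0538 lug corner z 0.1002
[ 0.63350648 -0.14206777  1.8861132 ]
```

```bash
python3 -m crank '[255,0.0017,-0.0006,0.0053,0, 255,0.0019,-0.0006,0.0053,0, 255,0.002,-0.0007,0.0053,0, 255,0.0022,-0.0008,0.0053,0, 255,0.0023,-0.0008,0.0053,0, 255,0,0,0,0]'
python3 - <<'E'
from tilt import *
from cell import manip
f=manip.grab_frame("scene");np.savez("pics/s4.npz",**f);tilt(f);print(manip.sense()["contact_force"])
cv2.imwrite("pics/s4.png",cv2.resize(f["pixels"][170:310,195:345,::-1],None,fx=4,fy=4,interpolation=2))
E
```

```text
clock: 5.45
eef_pos: [0.4483, -0.1817, 0.1458]
orientation: [[-0.946, 0.325, 0.001], [0.325, 0.946, -0.0], [-0.002, 0.0, -1.0]]
contact_force: [0.4, -0.7, -1.5]
grip_width: 0.0102
grip_force: 12.0
rim top plane: slope_x 0.142 slope_y 0.140 zc 0.1051 n 512/719 far z 0.0818 lug corner z 0.1284
[ 0.25464853  0.01376107 -0.63436091]
```

View pics/s4.png

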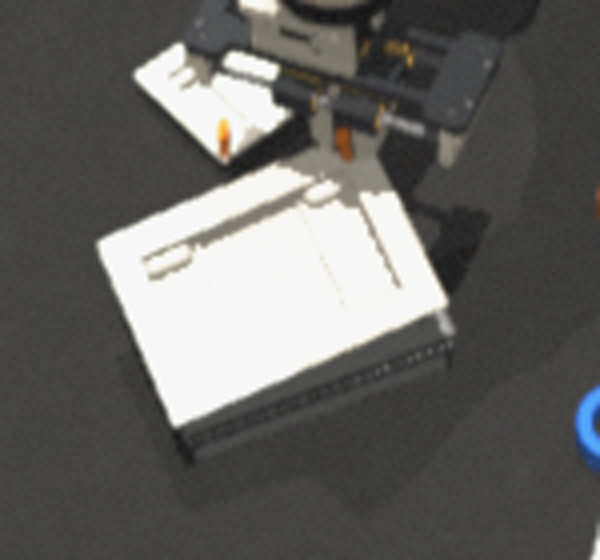

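All nubs let go with the far corner still down, and the cover came free at 0.2 rad of tilt. The crop shows the stack still in place, with its corner at (190,450). Next I tighten the grip, lift clear and carry the cover to the mat. I'll set it down there to level it in a loosened grip, then raise it.

```bash
python3 -m crank '[255,0,0,0.01,0, 255,0,0,0.02,0, 255,0,0,0.025,0, 255,0,0,0.025,0, 255,0,0,0.02,0, 255,0,0,0,0]' 25
python3 - <<'E'
from tilt import *
from cell import manip
for n in("top","scene"):
    f=load(n) ;hsv=cv2.cvtColor(f["pixels"],cv2.COLOR_RGB2HSV)
    m=cv2.inRange(hsv,(50,120,120),(75,255,255));c=max(cv2.findContours(m,0,1)[0],key=cv2.contourArea)
    m2=cv2.inRange(hsv,(22,130,130),(75,255,255));c2=max(cv2.findContours(m2,0,1)[0],key=cv2.contourArea)
    for q in(c,c2): print(n,cv2.minAreaRect(onplane(f,q[:,0],.003)[:,:2].astype(np.float32)))
f=manip.grab_frame("top");np.savez("pics/t5.npz",**f);tilt(f,c=(.54,-.233),zmin=.1,zmax=.25)
# stack pose check: dark region? heights around old place
a,b=load("s4"),load("scene")
E
```

```text
clock: 6.1
eef_pos: [0.4487, -0.182, 0.2478]
orientation: [[-0.946, 0.325, 0.004], [0.325, 0.946, -0.001], [-0.004, 0.001, -1.0]]
contact_force: [-0.7, -0.0, -1.2]
grip_width: 0.01
grip_force: 25.0Traceback (most recent call last):
  File "<stdin>", line 5, in <module>
ValueError: max() iterable argument is empty
```

```bash
python3 -m crank '[255,-0.001,0.02,0,0, 255,-0.002,0.04,0,0, 255,-0.002,0.045,0,0, 255,-0.002,0.045,0,0, 255,-0.002,0.045,0,0, 255,-0.002,0.045,0,0, 255,-0.002,0.045,0,0, 255,-0.002,0.045,0,0]' 25
python3 -m crank '[255,-0.001,0.045,0,0, 255,0,0.035,0,0, 255,0,0.016,0,0, 255,0,0,0,0, 255,0,0,0,0]' 25
python3 - <<'E'
from tilt import *
from cell import manip
for n in("top","scene"):
    f=load(n) ;hsv=cv2.cvtColor(f["pixels"],cv2.COLOR_RGB2HSV)
    u,v=(232,240) if n=="top" else (418,260); print(hsv[v,u])
    m=cv2.inRange(hsv,(36,80,80),(90,255,255))
    c=max(cv2.findContours(m,0,1)[0],key=cv2.contourArea)
    print(n,cv2.minAreaRect(onplane(f,c[:,0],.003)[:,:2].astype(np.float32)))
f=manip.grab_frame("scene");np.savez("pics/s6.npz",**f);tilt(f,c=(.52,.19),zmin=.1,zmax=.25)
# stack: compare scene before/after near stack base
P=cloud(f).reshape(-1,3);s=P[(abs(P[:,0]-.52)<.13)&(abs(P[:,1]+.2265)<.11)&(P[:,2]>.044)&(P[:,2]<.056)][:,:2].astype(np.float32)
print("stack rim",cv2.minAreaRect(s),len(s))
E
```

```text
clock: 6.9
eef_pos: [0.4316, 0.1502, 0.2446]
orientation: [[-0.946, 0.325, -0.001], [0.325, 0.946, -0.0], [0.001, -0.0, -1.0]]
contact_force: [1.1, 0.2, 0.1]
grip_width: 0.0101
grip_force: 25.0
clock: 7.4
eef_pos: [0.4314, 0.2433, 0.2445]
orientation: [[-0.946, 0.326, -0.001], [0.326, 0.946, -0.001], [0.0, -0.002, -1.0]]
contact_force: [0.2, -0.7, -0.9]
grip_width: 0.01
grip_force: 25.0
[ 66  95 233]
top ((0.5249398946762085, 0.18932057917118073), (0.20406492054462433, 0.1533782035112381), 21.09115982055664)
[ 67 148 238]
scene ((0.5254433155059814, 0.1904296875), (0.20636722445487976, 0.1548929512500763), 21.101484298706055)
rim top plane: slope_x 0.140 slope_y 0.141 zc 0.2002 n 659/965 far z 0.1771 lug corner z 0.2234
stack rim ((0.5214723348617554, -0.22405004501342773), (0.14849628508090973, 0.19101582467556), 25.868703842163086) 1076
```

```bash
python3 -m crank '[255,0.002,-0.001,-0.03,0, 255,0.001,-0.001,-0.04,0, 255,0,0,-0.04,0, 255,0,0,-0.03,0, 255,0,0,0,0]' 25
python3 -m crank '[255,0,0,-0.008,0, 255,0,0,-0.008,0, 255,0,0,-0.008,0, 255,0,0,-0.008,0, 255,0,0,-0.007,0, 255,0,0,-0.005,0, 255,0,0,0,0]' 8
python3 - <<'E'
from tilt import *
from cell import manip
f=manip.grab_frame("scene");np.savez("pics/s7.npz",**f);tilt(f,c=(.525,.19),zmin=.02,zmax=.15);print(manip.sense()["contact_force"])
E
```

```text
clock: 7.95
eef_pos: [0.4326, 0.2394, 0.1022]
orientation: [[-0.945, 0.327, -0.005], [0.327, 0.945, -0.005], [0.003, -0.006, -1.0]]
contact_force: [0.0, -0.4, -0.8]
grip_width: 0.01
grip_force: 25.0
clock: 8.65
eef_pos: [0.4343, 0.2424, 0.0604]
orientation: [[-0.946, 0.325, -0.001], [0.325, 0.946, -0.001], [0.0, -0.001, -1.0]]
contact_force: [-0.1, 0.1, -0.4]
grip_width: 0.0098
grip_force: 8.0
rim top plane: slope_x 0.013 slope_y 0.012 zc 0.0363 n 544/772 far z 0.0342 lug corner z 0.0385
[-0.05464753 -0.87152823  0.40417875]
```

```bash
python3 -m crank '[255,0,0,-0.002,0, 255,0,0,-0.002,0, 255,0,0,0,0]' 8
python3 - <<'E'
from tilt import *
from cell import manip
f=manip.grab_frame("scene");tilt(f,c=(.525,.19),zmin=.02,zmax=.15);print(manip.sense()["contact_force"])
E
```

```text
clock: 9.0
eef_pos: [0.4347, 0.2427, 0.0571]
orientation: [[-0.946, 0.325, 0.0], [0.325, 0.946, 0.0], [-0.0, 0.0, -1.0]]
contact_force: [0.2, 0.9, -1.1]
grip_width: 0.0099
grip_force: 8.0
rim top plane: slope_x 0.005 slope_y -0.002 zc 0.0350 n 532/771 far z 0.0347 lug corner z 0.0353
[ 0.17773289 -0.44135466 -0.64404766]
```

```bash
python3 -m crank '[255,0,0,0,0, 255,0,0,0,0, 255,0,0,0.005,0, 255,0,0,0.012,0, 255,0,0,0.02,0, 255,0,0,0.025,0, 255,0,0,0.025,0, 255,0,0,0.025,0]' 50
python3 -m crank '[255,-0.0005,-0.001,0.025,0, 255,0,0,0.02,0, 255,0,0,0.012,0, 255,0,0,0.006,0, 255,0,0,0,0, 255,0,0,0,0, 255,0,0,0,0]' 50
python3 - <<'E'
from tilt import *
from cell import manip
f=manip.grab_frame("scene");np.savez("pics/s8.npz",**f)
t=manip.grab_frame("top");np.savez("pics/t8.npz",**t)
tilt(f,c=(.525,.19),zmin=.15,zmax=.26);tilt(t,c=(.525,.19),zmin=.15,zmax=.26)
for g in(f,t):
    P=cloud(g).reshape(-1,3);h=cv2.cvtColor(g["pixels"],cv2.COLOR_RGB2HSV).reshape(-1,3)
    s=P[(h[:,1]<70)&(h[:,2]>70)&(abs(P[:,0]-.525)<.13)&(abs(P[:,1]-.19)<.13)&(P[:,2]>.2)&(P[:,2]<.22)][:,:2].astype(np.float32)
    print(cv2.minAreaRect(s),len(s))
cv2.imwrite("pics/f8.png",f["pixels"][:,:,::-1]); print(manip.sense())
E
```

```text
clock: 9.85
eef_pos: [0.4344, 0.2424, 0.171]
orientation: [[-0.946, 0.325, 0.0], [0.325, 0.946, 0.0], [-0.0, 0.0, -1.0]]
contact_force: [1.1, -0.5, -1.0]
grip_width: 0.0095
grip_force: 50.0
clock: 10.55
eef_pos: [0.4335, 0.2413, 0.2311]
orientation: [[-0.946, 0.325, -0.001], [0.325, 0.946, -0.001], [0.001, -0.002, -1.0]]
contact_force: [0.4, 0.3, -1.0]
grip_width: 0.0094
grip_force: 50.0
rim top plane: slope_x -0.002 slope_y -0.002 zc 0.2088 n 724/932 far z 0.2092 lug corner z 0.2085
rim top plane: slope_x -0.004 slope_y -0.001 zc 0.2076 n 737/943 far z 0.2081 lug corner z 0.2071
((0.5235345959663391, 0.1928192675113678), (0.1448584944009781, 0.1954432874917984), 25.57480239868164) 1811
((0.5256499648094177, 0.1910313367843628), (0.14117316901683807, 0.19042664766311646), 26.003582000732422) 1586
{'clock': 10.65, 'qpos': array([-52.28599179,  13.70627236,  20.87083476, 109.90757561,
        -5.72792464,  57.46705894,  42.17558377]), 'qd': array([-0.07008427, -0.156244  ,  0.07589811, -0.24925407, -0.04006633,
        0.09028187, -0.0628649 ]), 'effort': array([-9.69612709e-03, -4.68062854e+01,  3.15766208e+00, -2.95098871e+01,
        6.19651610e-02,  3.07451317e-02,  1.49265128e-03]), 'eef_pos': array([0.43368278, 0.24139488, 0.2313008 ]), 'orientation': array([[-9.45752102e-01,  3.24887393e-01, -1.06906983e-03],
       [ 3.24888419e-01,  9.45751839e-01, -9.87255910e-04],
       [ 6.90327757e-04, -1.28102776e-03, -9.99998941e-01]]), 'contact_force': array([ 0.40760535, -1.25561405, -1.17402088]), 'wrist_torque': array([0.02994753, 0.10813689, 0.02580485]), 'grip_force': 49.999669790267944, 'grip_width': 0.009613537314655186}
```

View pics/f8.png

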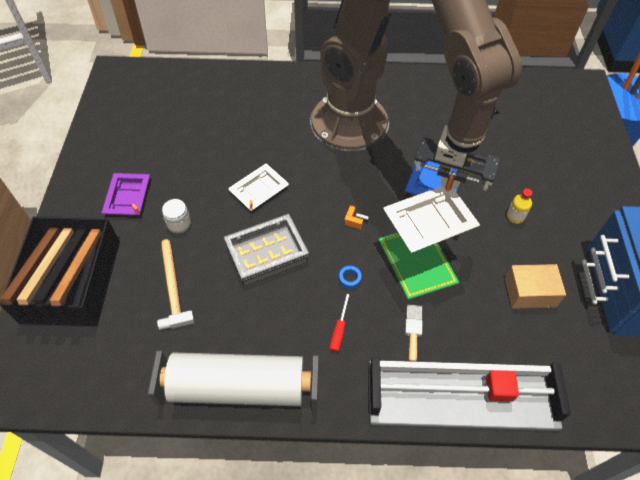

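The final view shows the level cover at (432,218) held above the mat at (418,262). The open stack with its brackets is undisturbed at (266,248), and everything else is in place. I'll let it settle briefly and hand in.

```bash
python3 -m crank '[255,0,0,0,0, 255,0,0,0,0, 255,0,0,0,0, 255,0,0,0,0, 255,0,0,0,0]' 50
python3 -c "
from cell import manip
print(manip.close_job())"
```

```text
clock: 11.15
eef_pos: [0.4341, 0.2416, 0.2321]
orientation: [[-0.946, 0.325, 0.0], [0.325, 0.946, 0.0], [-0.0, 0.0, -1.0]]
contact_force: [-0.8, -0.5, -0.5]
grip_width: 0.0098
grip_force: 50.0
the job is handed in; nothing more can be done
None
```

The cover was peeled off by its lug with the far corner staying down, levelled by briefly setting it on the mat, and handed in held still, level and centred about 20 cm above the mat; the stack and bystanders look undisturbed, and it took about 11 s.

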